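# File the blue instrument cassette between its two set-mates

## Robot

A 7-joint arm with a two-finger parallel gripper is mounted at the origin on the work surface. World frame = base frame: x ahead of the robot, y to its left, z up, the work surface at z = 0. Lengths are in m, angles in rad, forces in N, time in s.
With the tool pointing down it reaches from about 0.425 to 0.875 m from the base axis. Payload 4.7 kg.
Tool frame: the origin (TCP) lies at the very end of the fingers, on their centre line; the grasp point (between the pads) lies 19 mm behind it; z points along the fingers, y is the line along which they close (so a half turn about z gives the same grasp; the last joint's range is limited). The gripper opens to 87 mm and grips with 3 to 60 N. Pads are 19 mm wide; open, the fingers measure 117 mm over their backs; the gripper's body (75 mm by 190 mm) begins 51 mm behind the grasp point.
Start: joints at [-1.322, 0.321, -0.07, 1.45, 0.023, 1.371, -0.057], TCP at [0.151, 0.632, 0.223] pointing down, gripper open.
Joint ranges: [-2.86, 2.86], [-0.3, 2.09], [-1.38, 1.24], [0.06, 2.45], [-1.56, 4.7], [0.09, 2.05], [-2.69, 2.69]. Speed limits (rad/s): [2.57, 2.57, 3.14, 3.14, 3.14, 3.14, 3.14].

## Interface

Orientations are given as a rotation vector (axis times angle).
In Python, from bench import ctrl, get_image, job gives the robot as it stands.
- The arm moves only by the shell command python3 -m crank 'ROWS' [FORCE]. ROWS is JSON, a list that holds one entry, the list of rows, each a list of 5 numbers: the shift along the tool's x, y, z in mm, then the turn about the tool's z in rad, then the closure, from -1 (fully open) to 1 (shut), so that 0 is half open. A call has 1 to 10 rows; each row shifts and turns the commanded pose from where the row before left it, along the tool's axes as they then stand; what a row does not reach is not made up. A row lasts 1/12 s, in which the tool goes at most 41.7 mm and 7.16 degrees, less where a joint would pass 70% of its speed; a pose out of reach is approached as far as the arm can. A call with a gripper value outside its range is refused whole. The fingers move at their own pace and stop on an object; FORCE is the grip in N (left out, the last holds). Time passes only in rows, so rows that do not move let the fingers close. It gives the time, the measured TCP pose, the force, the opening and the grip force at its end, in the units of the state.
- ctrl.get_state(): the state, without advancing time (a new reading comes with each control period).
- get_image(name): name is "scene" or "top" or "wrist"; returns a dict with "pixels" (384x512x3 uint8, red, green, blue), "fx", "fy", "cx", "cy" (pixels), "T" (4x4, takes a point from camera to world coordinates); the wrist camera has in their place "T_tool_cam" (4x4, takes a point from camera to tool coordinates, whose origin is the TCP and whose axes are the flange's). Camera axes: x right, y down, z forward; pixel columns grow to the right and rows downward; lengths in m; the calibration is good to about 2 mm. A picture is of the moment at which its call begins: read the wrist's pose just before it. There is no depth.
- job.close_job(): hands the job in; it is judged then, once.
The state is a dict: "time": time; "joint_positions": joint angles; "qd": joint speeds; "joint_torque": joint torques, N m; "position": TCP position; "tool_rot": TCP orientation; "ft_force": force on the tool from outside, world axes, zero at the start; "torque": the same for the moment, N m; "grip_width": opening from 0.0 (shut) to 1.0 (fully open); "grip_force": force on a finger pad.
Only numpy, scipy, OpenCV 4.12 (cv2) and the standard library are available. Lean on these libraries where they do the work, as an engineer would, in place of code of your own. Each camera call takes 0.05 s, during which the arm holds its last target. There are 200 camera calls.

## Task

One blue instrument cassette stands by itself on the counter: slide it, nose first and upright, into the rack with the blue rods, between the two blue cassettes there, spreading them apart. Leave all three blue cassettes upright and fully home against the rack's back stop, rear faces flush. Leave the orange cassettes, the bottle, the jar and the mug where they are.

Things in the scene. Friction and masses are not known exactly. Their poses are not given: they have to be found in the camera images.
- cassette: The lone blue instrument cassette, standing on its long edge on the counter left or right of the racks, nose up to 110 degrees off +x: 130 mm long (its x), 26 thick (y), 64 high (z), 0.2 to 0.4 kg. Origin: centre of its underside. The last 25 mm at +x taper to a rounded nose 8 mm wide; the -x end is a flat rear face, upright corners rounded 6 mm. Thicker than the gap it goes into.
- cassette_nose (a point): Tip of the lone cassette's nose, 65 mm ahead of its origin along its +x, 32 mm up.
- cassette_rear (a point): Centre of the lone cassette's rear face, 65 mm behind its origin, 32 mm up.
- blue_rack: Steel rack with blue rods, fixed, left or right of the orange one. No floor: cassettes slide on the counter. Origin on the counter, mid-bay; +x points in, the mouth faces the robot (-x). Side walls 50 mm high, inner faces at y = +-44 mm, x from -62 to +72. A cassette fully home has its origin at x = 0 to 1, rear face at -65. The bay fits three cassettes plus 10 mm, so the middle one ends near y = 0.
- blue_rack_stop (a point): Middle of the inner face of the blue rack's back stop, a bar 30 mm high at the far end: 66 mm along +x from the rack's origin, 15 mm up. Cassette noses rest against it when fully home.
- blue_rack_rod (a point): Middle of the front one of two blue rods, 6 mm thick, that cross over the rack's top at x = -35 and +45 mm from its origin. Undersides 71 mm and tops 77 mm above the counter, so cassettes go in only through the mouth.
- blue_left: Blue instrument cassette, same shape, size, axes and origin as the lone one. Loose in the blue rack on its +y side, parallel to it, nose to the back stop; sticks out of the mouth by 1 to 20 mm at first (origin at rack x = -1 to -20). Free to slide and swivel; cassettes and rack are smooth and slip on one another (friction about 0.25).
- blue_right: Blue instrument cassette, same shape, size, axes and origin as the lone one. Loose in the blue rack on the -y side of blue_left and parallel to it, with a gap of 7 to 18 mm between; sticks out of the mouth by 1 to 40 mm at first. Free to slide. The gap may lie up to 14 mm off the bay's centre line.
- orange_rack: Steel rack with orange rods, fixed beside the blue one; same shape, size, axes and origin as the blue rack. Not to be used.
- orange_left: Orange instrument cassette, same shape, size, axes and origin as the lone one. Loose in the orange rack, sticking out by up to 20 mm; to be left alone.
- orange_right: Orange instrument cassette, same shape, size, axes and origin as the lone one. Loose in the orange rack beside orange_left, sticking out by up to 40 mm; to be left alone.
- bottle: Amber bottle with a white cap, 56 mm across, 160 mm high, standing on the opposite side from the lone cassette. Origin: centre of its underside.
- jar: Small jar with a green lid, 50 mm across, 55 mm high, near the robot in the middle. Origin: centre of its underside.
- mug: White mug, 70 mm across, 85 mm high, handle at its +y, standing beyond the racks. Origin: centre of its underside.
There are look-alikes about, which are no part of the job. Leave any turquoise look-alike of the cassette alone. What is shaped like the blue_right but yellow is not meant.

How it is judged:
By the outcome, as a careful person would: the job done as asked, in the order asked, and still so for the second after the job is handed in, with the robot touching nothing.
It also fails if it takes over 64 s, if anything falls off the work surface, if the arm or the gripper's body presses on something with over 40 N, if the wrist force passes 120 N, or if a joint passes its speed limit or range.

## Working session

There is one attempt and no reset: what is moved stays moved. The work goes in short steps, Python scripts to look and compute and a shell command to move; the robot and the scene stay as the last step left them, time stands still between calls to the robot, and variables do not carry over. Pictures are saved under pics/ and viewed, at most 10 in all, crops included, and the job is handed in when it is done.

```bash
mkdir -p pics; ls
python3 - <<'E'
from bench import ctrl,get_image
import cv2,numpy as np,json
s=ctrl.get_state();print({k:np.round(v,3).tolist() for k,v in s.items()})
for n in("scene","top"):
    d=get_image(n);cv2.imwrite(f"pics/{n}0.png",cv2.resize(d["pixels"][:,:,::-1],(800,600),interpolation=cv2.INTER_CUBIC))
    np.savez(f"{n}0.npz",**d);print(n,d["fx"],d["fy"],d["cx"],d["cy"],np.round(d["T"],4).tolist())
E
```

```text
pics
{'time': 0.0, 'joint_positions': [-1.322, 0.322, -0.07, 1.452, 0.023, 1.371, -0.057], 'qd': [0.001, 0.001, -0.002, -0.001, 0.0, -0.0, -0.0], 'joint_torque': [-0.0, -49.13, -0.404, -31.254, -0.064, 0.044, 0.0], 'position': [0.151, 0.632, 0.221], 'tool_rot': [-0.368, -3.12, 0.003], 'ft_force': [0.205, 0.156, 0.213], 'torque': [-0.044, -0.03, 0.041], 'grip_force': 0.0, 'grip_width': 1.0}
scene 384.1184232260498 384.1184232260498 249.66246970013768 197.59425935830478 [[-0.5528, 0.6021, -0.5761, 1.245], [0.8331, 0.3834, -0.3987, 0.4021], [-0.0192, -0.7004, -0.7135, 0.8908], [0.0, 0.0, 0.0, 1.0]]
top 444.742153975564 444.742153975564 252.7673816582263 188.57888578594452 [[-0.0148, -0.9847, 0.1737, 0.3995], [-0.9996, 0.0185, 0.0194, -0.0685], [-0.0223, -0.1734, -0.9846, 1.2567], [0.0, 0.0, 0.0, 1.0]]
```

View pics/top0.png

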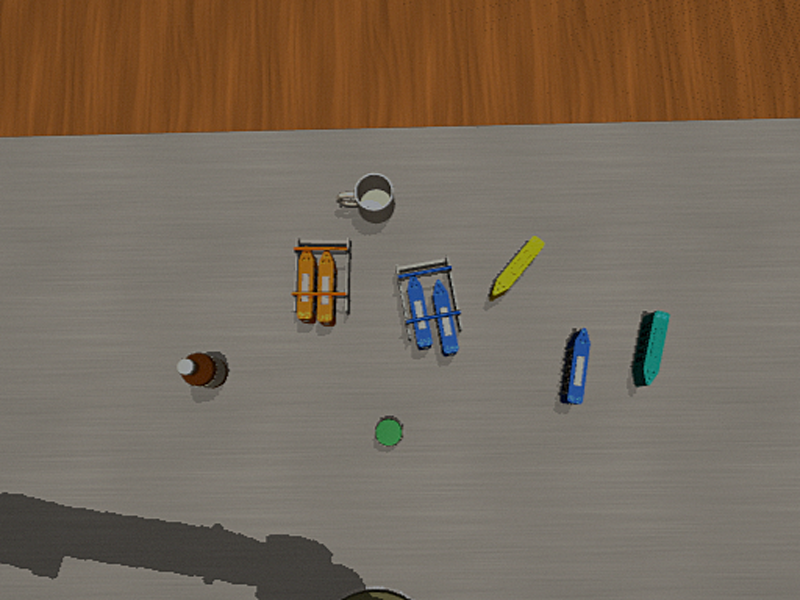

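View pics/scene0.png

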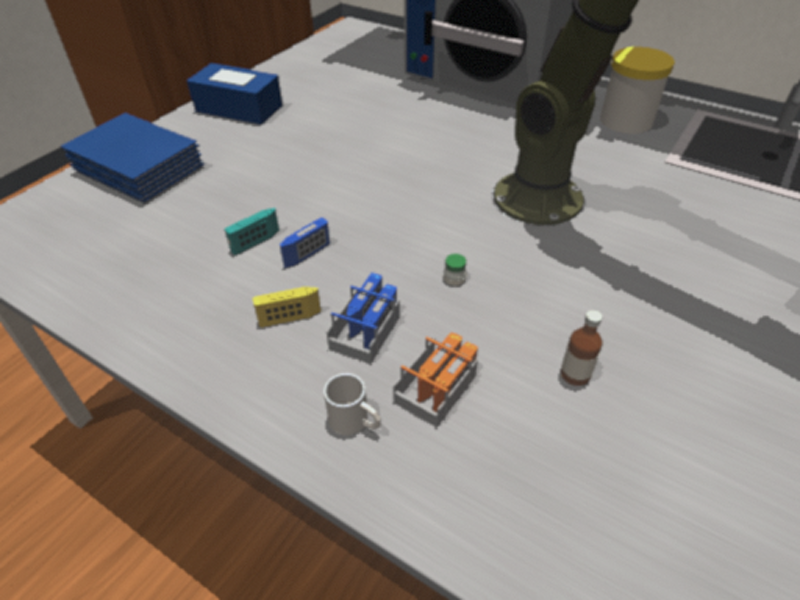

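Top picture: the lone cassette candidates are blue (578,367), turquoise (651,347) and yellow (517,267). Only the blue one fits by colour. The blue rack is at (430,307), the orange one at (322,282). I'll confirm in one enlarged crop.

Run:
```python
import cv2,numpy as np
p=np.load("top0.npz")["pixels"][155:267,245:395,::-1]
cv2.imwrite("pics/crop0.png",cv2.resize(p,None,fx=5.3333,fy=5.3333,interpolation=cv2.INTER_CUBIC))
```

```text
(no output)
```

View pics/crop0.png

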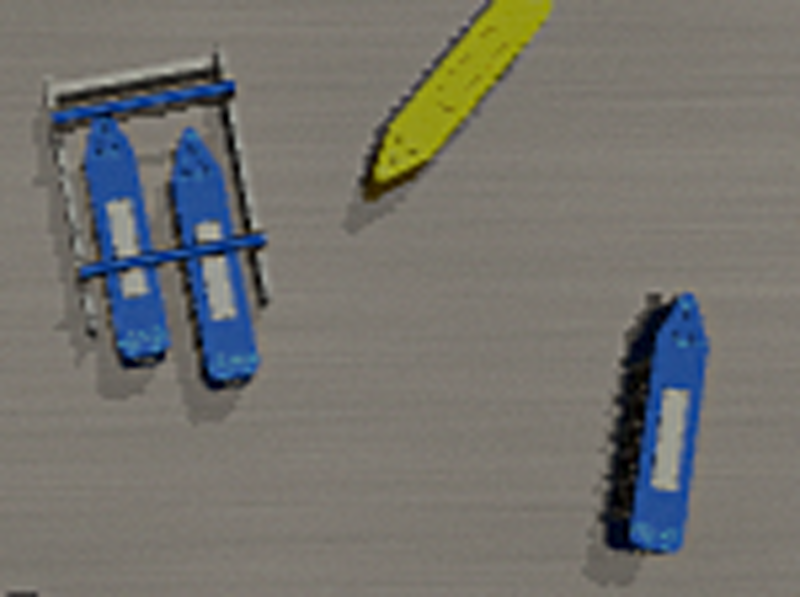

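The crop confirms the lone blue cassette: nose (685,293), rear corners (632,548) and (682,552). In the rack, the left cassette's nose is at (103,118) and the right one's at (190,130). Next I'll convert these to world positions.

```bash
cat > h.py <<'E'
import numpy as np
from scipy.spatial.transform import Rotation as R
def topx(d,uv,z):
    T=d["T"];r=T[:3,:3]@np.array([(uv[0]-d["cx"])/d["fx"],(uv[1]-d["cy"])/d["fy"],1])
    return T[:3,3]+r*(z-T[2,3])/r[2]
def wristT(d,s):
    T=np.eye(4);T[:3,:3]=R.from_rotvec(s["tool_rot"]).as_matrix();T[:3,3]=s["position"]
    return T@d["T_tool_cam"]
E
python3 - <<'E'
from h import *
d=dict(np.load("top0.npz"))
f=lambda x,y,z:topx(d,(245+x/5.3333-.5+.09,155+y/5.3333-.5+.09),z)
P={}
for n,x,y,z in [("ln",685,293,.064),("lr",656,550,.064),("Ln",103,118,.064),("Lr",143,360,.064),("Rn",190,130,.064),("Rr",233,381,.064),("b1",55,117,.074),("b2",235,88,.074),("f1",80,271,.074),("f2",265,240,.074)]:
    P[n]=f(x,y,z);print(n,P[n].round(4))
for a,b in("lr","ln"),("Lr","Ln"),("Rr","Rn"):
    v=P[b]-P[a];print(a,np.hypot(*v[:2]),np.degrees(np.arctan2(v[1],v[0])),(P[a]+P[b])[:2]/2)
for a,b in("b2","b1"),("f2","f1"):
    v=P[b]-P[a];print(a,np.hypot(*v[:2]),np.degrees(np.arctan2(v[1],v[0]))-90)
v=(P["b1"]+P["b2"]-P["f1"]-P["f2"])/2;print("rods",np.hypot(*v[:2]),np.degrees(np.arctan2(v[1],v[0])),(P["f1"]+P["f2"])/2)
E
```

```text
ln [ 0.5468 -0.3671  0.064 ]
lr [ 0.4193 -0.345   0.064 ]
Ln [ 0.6424 -0.076   0.064 ]
Lr [ 0.5177 -0.0937  0.064 ]
Rn [ 0.6352 -0.1204  0.064 ]
Rr [ 0.5064 -0.1387  0.064 ]
b1 [ 0.6413 -0.0515  0.074 ]
b2 [ 0.6546 -0.1434  0.074 ]
f1 [ 0.5621 -0.0628  0.074 ]
f2 [ 0.5762 -0.1562  0.074 ]
lr 0.12945481964161207 -9.832767774581741 [ 0.48306724 -0.35605645]
Lr 0.1259400315114556 8.102712646276357 [ 0.58003501 -0.08484767]
Rr 0.1301851498391247 8.078552906184433 [ 0.57080202 -0.1295161 ]
b2 0.09281098761179257 8.229098891887176
f2 0.09439122129797534 8.57077167261285
rods 0.07977658430684915 8.707066417013142 [ 0.56911679 -0.10951406  0.074     ]
```

```bash
cat >> h.py <<'E'
def st():
    from bench import ctrl
    s=ctrl.get_state();M=R.from_rotvec(s["tool_rot"]).as_matrix()
    phi=np.degrees(np.arctan2(M[1,0],M[0,0]))
    print("t",round(s["time"],2),"pos",np.round(s["position"],4),"phi",round(phi,2),"F",np.round(s["ft_force"],1),"w",round(s["grip_width"]*87,1),"gf",round(s["grip_force"],1),"j7",round(s["joint_positions"][6],2))
    return s,M,phi
def need(p,yaw):
    s,M,phi=st();print("  tool mm",np.round(M.T@(np.array(p)-s["position"])*1000,1),"turn",round(-np.radians((yaw-phi+180)%360-180),3))
O=np.array([.6037,-.1044]);RY=8.3
def rk(x,y,z,o=None,yaw=None):
    a=np.radians(RY if yaw is None else yaw);o=O if o is None else o
    return [o[0]+(x*np.cos(a)-y*np.sin(a))/1e3,o[1]+(x*np.sin(a)+y*np.cos(a))/1e3,z/1e3]
def inrack(p):
    a=np.radians(RY);d=np.array(p[:2])-O
    return np.round([1e3*(d[0]*np.cos(a)+d[1]*np.sin(a)),1e3*(-d[0]*np.sin(a)+d[1]*np.cos(a))],1)
E
python3 -m crank '[[[0,0,0,0.124,0.36],[0,0,0,0.124,0.36],[0,0,0,0.124,0.36],[0,0,0,0.124,0.36],[0,0,0,0.124,0.36],[0,0,0,0.124,0.36],[0,0,0,0.124,0.36],[0,0,0,0.124,0.36],[0,0,0,0.124,0.36],[0,0,0,0.124,0.36]]]' 20
python3 -c "
from h import *
need([.5,.3,.221],95)"
```

```text
time: 0.93
position: [0.1511, 0.6318, 0.2219]
tool_rot: [2.119, 2.319, -0.002]
ft_force: [-0.2, -0.5, -0.7]
grip_width: 0.36
grip_force: 0.0
t 0.93 pos [0.1511 0.6318 0.2219] phi 95.15 F [-0.2 -0.5 -0.7] w 31.3 gf 0.0 j7 -1.27
  tool mm [-361.8  317.7    1.2] turn 0.003
```

```bash
python3 -m crank '[[[-36,32,0,0,0.36],[-36,32,0,0,0.36],[-36,32,0,0,0.36],[-36,32,0,0,0.36],[-36,32,0,0,0.36],[-36,32,0,0,0.36],[-36,32,0,0,0.36],[-36,32,0,0,0.36],[-36,32,0,0,0.36],[-36,32,0,0,0.36]]]' >/dev/null
python3 -c "
from h import *
need(rk(-125,1.5,221),95)"
python3 -m crank '[[[-41,-6,0,0,0.36],[-41,-6,0,0,0.36],[-41,-6,0,0,0.36],[-41,-6,0,0,0.36],[-41,-6,0,0,0.36],[-41,-6,0,0,0.36],[-41,-6,0,0,0.36],[-41,-6,0,0,0.36],[-41,-6,0,0,0.36],[-41,-6,0,0,0.36]]]' >/dev/null
python3 -m crank '[[[0,0,0,0.124,0.36],[0,0,0,0.124,0.36],[0,0,0,0.124,0.36],[0,0,0,0.124,0.36],[0,0,0,0.124,0.36],[0,0,0,0.124,0.36],[0,0,0,0.124,0.36],[0,0,0,0.124,0.36],[0,0,0,0.124,0.36],[0,0,0,0.124,0.36]]]' >/dev/null
python3 -c "
from h import *
need(rk(-125,1.5,22),8.3)"
```

```text
t 1.77 pos [0.4576 0.347  0.2224] phi 95.51 F [0.8 0.7 0.1] w 28.1 gf 0.0 j7 -0.55
  tool mm [-467.9  -22.8    1.3] turn 0.009
t 3.43 pos [ 0.4359 -0.0652  0.2222] phi 24.1 F [-0.6  0.8  0.6] w 27.6 gf 0.0 j7 -1.15
  tool mm [ 17.4  68.9 200.2] turn 0.276
```

```bash
python3 -m crank '[[[0,0,0,0.092,0.36],[0,0,0,0.092,0.36],[0,0,0,0.092,0.36],[18,31,0,0,0.36],[18,31,0,0,0.36],[0,0,0,0,0.36],[0,0,0,0,0.36]]]' >/dev/null
python3 - <<'E'
from h import *
from bench import get_image
import cv2
d0=dict(np.load("top0.npz"));print("jar",topx(d0,(389/1.5625-.3,432/1.5625-.3),.055))
need(rk(-125,1.5,22),8.3)
s,M,p=st()
d=get_image("wrist");T=wristT(d,s);np.savez("w1.npz",T=T,**d)
cv2.imwrite("pics/w1.png",cv2.resize(d["pixels"][:,:,::-1],(800,600),interpolation=cv2.INTER_CUBIC))
E
```

```text
jar [ 0.3758548  -0.03045718  0.055     ]
t 4.02 pos [ 0.4811 -0.1226  0.2219] phi 8.44 F [-0.6  0.4 -0.2] w 27.8 gf 0.0 j7 -1.24
  tool mm [ -0.6  -2.1 199.9] turn 0.002
t 4.02 pos [ 0.4811 -0.1226  0.2219] phi 8.44 F [-0.6  0.4 -0.2] w 27.8 gf 0.0 j7 -1.24
```

View pics/w1.png

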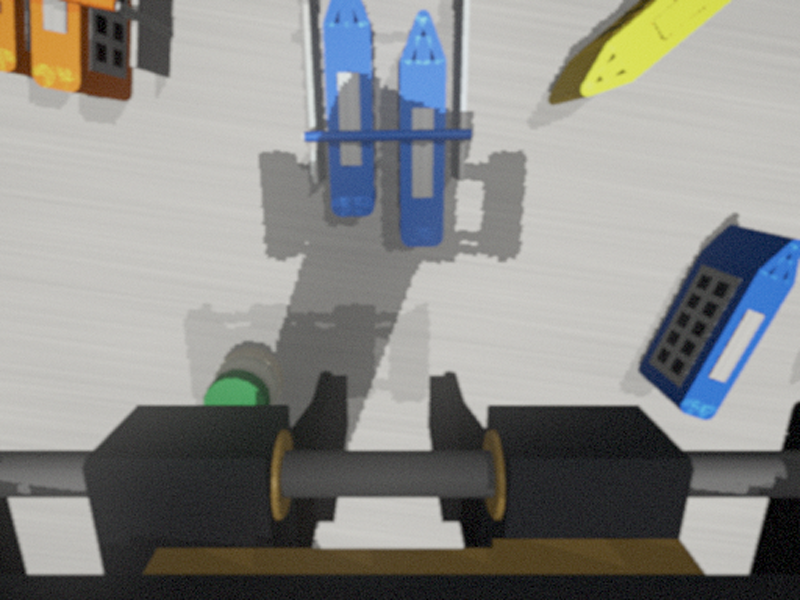

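The wrist view shows the rack cassettes' rears at (352,214) and (422,244), the front rod from (306,135) to (471,134), and the lone cassette at lower right with its rear near (695,410).

Run:
```python
from h import *
d=dict(np.load("w1.npz"))
for n,x,y,z in [("rodL",306,135,.074),("rodR",471,134,.074),("Lr",353,214,.064),("Ln",347,-4,.064),("Rr",422,244,.064),("Rn",422,12,.064),("Lin",375,180,.064),("Rin",401,180,.064),("lone r",698,415,.064)]:
    p=topx(d,((x+.5)/1.5625-.5,(y+.5)/1.5625-.5),z);print(n,p.round(4),inrack(p))
```

```text
rodL [ 0.5628 -0.0634  0.074 ] [-34.5  46.5]
rodR [ 0.577  -0.1555  0.074 ] [-33.8 -46.8]
Lr [ 0.5215 -0.0948  0.064 ] [-80.   21.4]
Ln [ 0.6371 -0.0767  0.064 ] [37.1 22.6]
Rr [ 0.5095 -0.1395  0.064 ] [-98.3 -21.1]
Rn [ 0.6355 -0.1182  0.064 ] [ 29.5 -18.3]
Lin [ 0.5434 -0.1053  0.064 ] [-59.8   7.8]
Rin [ 0.5457 -0.1207  0.064 ] [-59.7  -7.7]
lone r [ 0.4201 -0.3478  0.064 ] [-216.8 -214.3]
```

```bash
sed -i 's/^O=.*/O=np.array([.6043,-.1043]);RY=8.6/' h.py
python3 -m crank '[[[0,0,40,0,0.36],[0,0,40,0,0.36],[0,0,40,0,0.36],[0,0,40,0,0.36],[0,0,38,-0.004,0.36],[0,0,0,0,0.36],[0,0,0,0,0.36]]]' >/dev/null
python3 -c "
from h import *
need(rk(-75,0,22),8.6);print(inrack(st()[0]['position']))"
```

```text
t 4.65 pos [ 0.479  -0.1199  0.0235] phi 8.91 F [0.  0.6 1.3] w 28.0 gf 0.0 j7 -1.07
  tool mm [51.2  3.6  1.3] turn 0.005
t 4.65 pos [ 0.479  -0.1199  0.0235] phi 8.91 F [0.  0.6 1.3] w 28.0 gf 0.0 j7 -1.07
[-126.2    3.3]
```

```bash
python3 -m crank '[[[5,3.5,0,0.005,0.36],[7,0,0,0,0.36],[7,0,0,0,0.36],[6,0,0,0,0.36],[6,0,0,0,0.36],[5,0,0,0,0.36],[4,0,0,0,0.36],[4,0,0,0,0.36],[0,0,0,0,0.36]]]' >/dev/null
python3 -c "
from h import *
print(inrack(st()[0]['position']))"
python3 -m crank '[[[2,0,0,0,0.36],[2,0,0,0,0.36],[0,0,0,0,0.36]]]' >/dev/null
python3 -c "
from h import *
print(inrack(st()[0]['position']))"
python3 -m crank '[[[1.5,0,0,0,0.36],[1.5,0,0,0,0.36],[0,0,0,0,0.36]]]' >/dev/null
python3 -c "
from h import *
print(inrack(st()[0]['position']))"
```

```text
t 5.4 pos [ 0.5262 -0.1177  0.0245] phi 8.61 F [ 0.2 -0.5  0.1] w 27.6 gf 0.0 j7 -1.05
[-79.2  -1.5]
t 5.65 pos [ 0.5293 -0.1173  0.0244] phi 8.58 F [-0.4 -0.  -0. ] w 27.9 gf 0.4 j7 -1.05
[-76.1  -1.6]
t 5.9 pos [ 0.5299 -0.1172  0.024 ] phi 8.58 F [-6.5 -0.9  2.4] w 27.8 gf 3.2 j7 -1.05
[-75.4  -1.6]
```

```bash
python3 -m crank '[[[1,0,0,0,0.36],[1,0,0,0,0.36],[0,0,0,0,0.36]]]' >/dev/null
python3 - <<'E'
from h import *
from bench import get_image
import cv2
s,M,p=st();print(inrack(s['position']))
d=get_image("wrist");T=wristT(d,s);np.savez("w2.npz",T=T,**d)
cv2.imwrite("pics/w2.png",cv2.resize(d["pixels"][:,:,::-1],(800,600),interpolation=cv2.INTER_CUBIC))
E
```

```text
t 6.15 pos [ 0.5299 -0.1171  0.0236] phi 8.57 F [-10.6  -0.8   5.4] w 27.9 gf 5.3 j7 -1.05
[-75.5  -1.6]
```

View pics/w2.png

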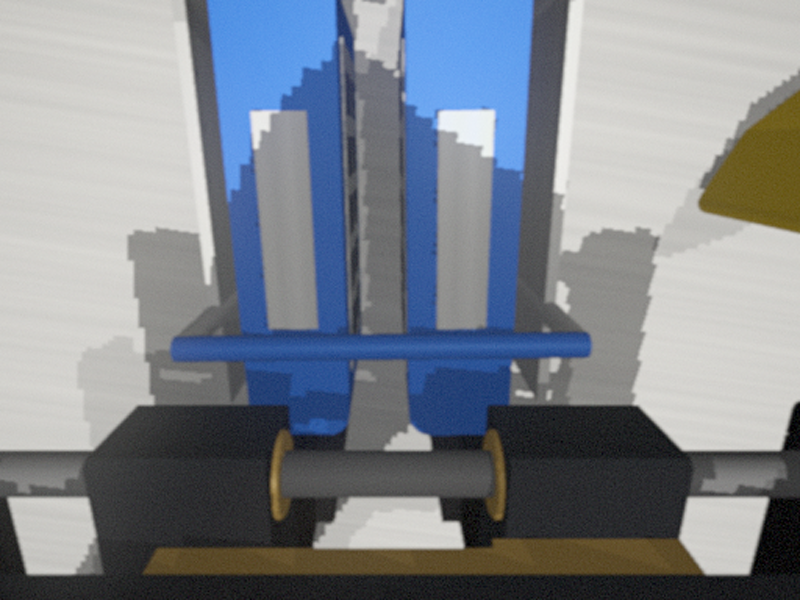

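The pushed pair's rears are both flush just below the rod, with the gap centred at px 380 and the rod centre at px 381. Next is the lone cassette.

```bash
python3 -m crank '[[[-25,0,0,0,0.36],[-25,0,0,0,0.36],[0,0,-33,0,0.36],[0,0,-33,0,0.36],[0,0,-34,0,0.36],[-14,36,0,0,-0.5],[-14,36,0,0,-0.5],[-14,36,0,0,-0.5],[-14,36,0,0,-0.5],[-14,36,0,0,-0.5]]]' >/dev/null
python3 -m crank '[[[-10,33,0,0,-0.5],[0,0,0,0.107,-0.5],[0,0,0,0.107,-0.5],[0,0,0,0.107,-0.5],[0,0,0,0,-0.5],[0,0,0,0,-0.5]]]' >/dev/null
python3 - <<'E'
from h import *
from bench import get_image
import cv2
need([.4337,-.3478,.022],-9.6)
s,M,p=st()
d=get_image("wrist");T=wristT(d,s);np.savez("w3.npz",T=T,**d)
cv2.imwrite("pics/w3.png",cv2.resize(d["pixels"][:,:,::-1],(800,600),interpolation=cv2.INTER_CUBIC))
E
```

```text
t 7.53 pos [ 0.4379 -0.3466  0.1247] phi -9.62 F [ 0.   0.1 -0. ] w 65.1 gf 0.0 j7 -0.92
  tool mm [ -4.1   1.9 102.7] turn -0.0
t 7.53 pos [ 0.4379 -0.3466  0.1247] phi -9.62 F [ 0.   0.1 -0. ] w 65.1 gf 0.0 j7 -0.92
```

View pics/w3.png

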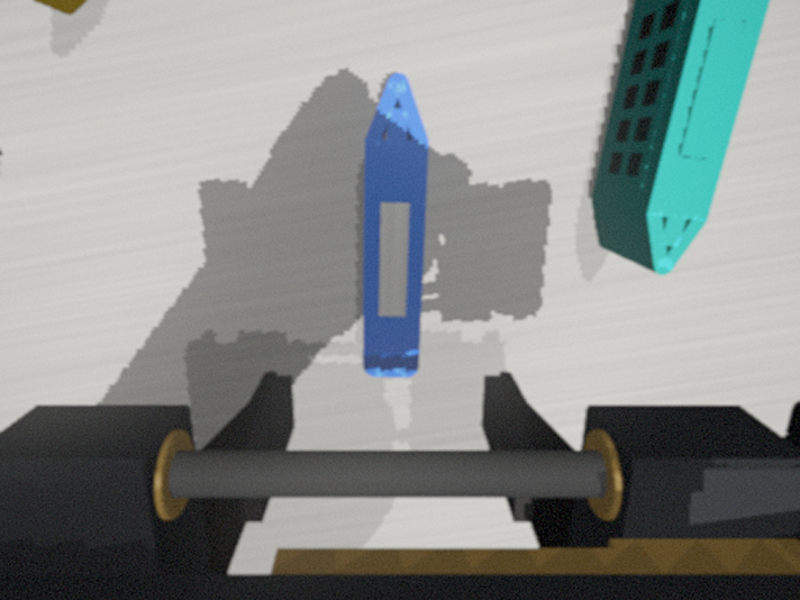

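The lone cassette lies between the fingers, nose (397,73), rear centre (391,376).

Run:
```python
from h import *
d=dict(np.load("w3.npz"))
n,r=[topx(d,((x+.5)/1.5625-.5,(y+.5)/1.5625-.5),.064) for x,y in((397,73),(391,376))]
v=n-r;print(n,r,np.hypot(*v[:2]));yaw=np.degrees(np.arctan2(v[1],v[0]));print(yaw)
g=r+v/np.linalg.norm(v)*.017;need([g[0],g[1],.022],yaw)
```

```text
[ 0.54693819 -0.36822592  0.064     ] [ 0.41876192 -0.34436473  0.064     ] 0.13037834575881066
-10.545426572960324
t 7.58 pos [ 0.4379 -0.3464  0.1247] phi -9.61 F [ 0.2 -0.2  0.8] w 65.2 gf 0.0 j7 -0.92
  tool mm [ -2.3   1.5 102.7] turn 0.016
```

```bash
python3 -m crank '[[[-2,1.5,0,0.016,-0.5],[0,0,35,0,-0.5],[0,0,35,0,-0.5],[0,0,31,0,-0.5],[0,0,0,0,-0.5],[0,0,0,0,1],[0,0,0,0,1],[0,0,0,0,1],[0,0,0,0,1],[0,0,0,0,1]]]' 40 
python3 -m crank '[[[0,0,0,0,1],[0,0,0,0,1],[0,0,-5,0,1],[0,0,-5,0,1],[0,0,0,0,1]]]'
python3 -c "
from h import *
need(rk(-198,0,32),8.6)"
```

```text
time: 8.42
position: [0.4362, -0.3483, 0.0251]
tool_rot: [3.127, -0.293, 0.005]
ft_force: [0.1, -0.5, 0.4]
grip_width: 0.455
grip_force: 0.0
time: 8.83
position: [0.4353, -0.3479, 0.0343]
tool_rot: [3.128, -0.294, 0.001]
ft_force: [0.9, 0.0, -3.6]
grip_width: 0.295
grip_force: 40.0
t 8.83 pos [ 0.4353 -0.3479  0.0343] phi -10.73 F [ 0.9  0.  -3.6] w 25.7 gf 40.0 j7 -0.84
  tool mm [ -66.1 -205.3    2.2] turn -0.337
```

```bash
python3 -m crank '[[[0,0,0,-0.112,1],[0,0,0,-0.112,1],[0,0,0,-0.113,1],[1,-36,0,0,1],[1,-36,0,0,1],[1,-36,0,0,1],[1,-36,0,0,1],[1,-36,0,0,1],[0,-30,0,0,1],[0,0,0,0,1]]]'
python3 - <<'E'
from h import *
from bench import get_image
import cv2
need(rk(-190,0,24),8.6)
s,M,p=st();print(inrack(s["position"]))
d=get_image("wrist");T=wristT(d,s);np.savez("w4.npz",T=T,**d)
cv2.imwrite("pics/w4.png",cv2.resize(d["pixels"][:,:,::-1],(800,600),interpolation=cv2.INTER_CUBIC))
E
```

```text
time: 9.67
position: [0.4071, -0.1326, 0.0328]
tool_rot: [-3.127, -0.246, 0.003]
ft_force: [0.1, -0.7, -2.9]
grip_width: 0.291
grip_force: 40.0
t 9.67 pos [ 0.4071 -0.1326  0.0328] phi 9.01 F [ 0.1 -0.7 -2.9] w 25.4 gf 40.0 j7 -1.11
  tool mm [9.3 1.6 8.8] turn 0.007
t 9.67 pos [ 0.4071 -0.1326  0.0328] phi 9.01 F [ 0.1 -0.7 -2.9] w 25.4 gf 40.0 j7 -1.11
[-199.3    1.5]
```

View pics/w4.png

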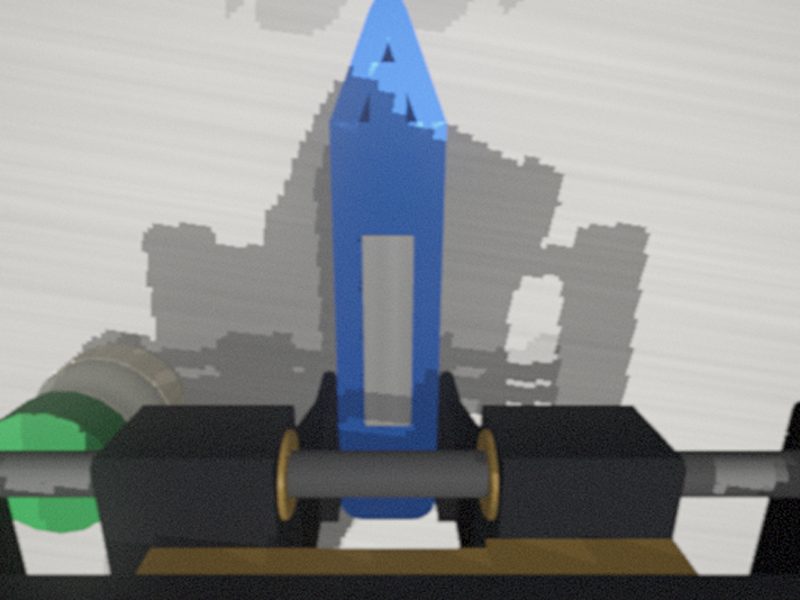

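The cassette is gripped straight and centred, nose at (388,0). Inserting.

```bash
python3 -m crank '[[[0,1.5,4,0.007,1],[0,0,3.5,0,1],[6,0,0,0,1],[8,0,0,0,1],[8,0,0,0,1],[8,0,0,0,1],[6,0,0,0,1],[0,0,0,0,1]]]' 60 >/dev/null
python3 -c "
from h import *
print(inrack(st()[0]['position']))"
python3 -m crank '[[[4,0,0,0,1],[4,0,0,0,1],[4,0,0,0,1],[4,0,0,0,1],[4,0,0,0,1],[0,0,0,0,1]]]'  >/dev/null
python3 -c "
from h import *
print(inrack(st()[0]['position']))"
```

```text
t 10.38 pos [ 0.4467 -0.1356  0.0263] phi 8.24 F [-0.2  0.1 -3.4] w 25.1 gf 60.0 j7 -1.07
[-160.5   -7.4]
t 10.88 pos [ 0.4644 -0.1306  0.0256] phi 8.33 F [-1.3  4.8 -3.9] w 25.5 gf 60.1 j7 -1.05
[-142.2   -5.1]
```

```bash
python3 -m crank '[[[0,-2.5,0,-0.003,1],[0,-2.5,0,-0.003,1],[0,0,0,0,1],[0,0,0,0,1]]]' >/dev/null
python3 - <<'E'
from h import *
from bench import get_image
import cv2
s,M,p=st();print(inrack(s["position"]))
d=get_image("top")
cv2.imwrite("pics/t5.png",cv2.resize(d["pixels"][160:250,215:335,::-1],(800,600),interpolation=cv2.INTER_CUBIC))
E
```

```text
t 11.22 pos [ 0.464  -0.1282  0.0263] phi 8.51 F [ 0.2  0.2 -3. ] w 25.2 gf 60.0 j7 -1.06
[-142.3   -2.6]
```

View pics/t5.png

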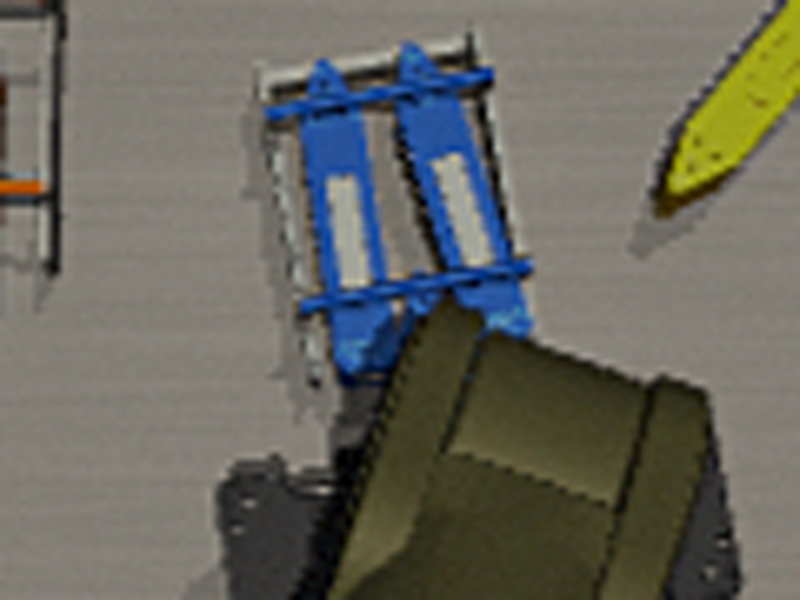

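The nose (425,285) is between the two, which are spread and slightly swivelled. I'll continue in.

```bash
python3 -m crank '[[[4,-1,0,0,1],[4,-1,0,0,1],[4,0,0,0,1],[4,0,0,0,1],[4,0,0,0,1],[0,0,0,0,1]]]'  >/dev/null
python3 -c "
from h import *
print(inrack(st()[0]['position']))"
python3 -m crank '[[[4,0,0,0,1],[4,0,0,0,1],[4,0,0,0,1],[4,0,0,0,1],[4,0,0,0,1],[0,0,0,0,1]]]'  >/dev/null
python3 -c "
from h import *
print(inrack(st()[0]['position']))"
```

```text
t 11.77 pos [ 0.4844 -0.1228  0.0262] phi 8.56 F [-0.6 -0.7 -2.2] w 25.7 gf 60.0 j7 -1.06
[-121.4   -0.4]
t 12.27 pos [ 0.5038 -0.1192  0.026 ] phi 8.6 F [ 0.6  1.2 -1.6] w 25.5 gf 60.0 j7 -1.05
[-101.6    0.3]
```

```bash
python3 -m crank '[[[4,0,0,0,1],[4,0,0,0,1],[4,0,0,0,1],[4,0,0,0,1],[3,0,0,0,1],[0,0,0,0,1]]]'  >/dev/null
python3 -c "
from h import *
print(inrack(st()[0]['position']))"
python3 -m crank '[[[2,0,0,0,1],[1.5,0,0,0,1],[1,0,0,0,1],[0,0,0,0,1]]]'  >/dev/null
python3 -c "
from h import *
print(inrack(st()[0]['position']))"
```

```text
t 12.77 pos [ 0.5228 -0.1172  0.0262] phi 8.54 F [-0.3  1.7 -3.6] w 26.0 gf 60.0 j7 -1.04
[-82.5  -0.6]
t 13.1 pos [ 0.5264 -0.1166  0.0261] phi 8.52 F [ 0.7 -0.1 -3. ] w 25.6 gf 60.0 j7 -1.04
[-78.9  -0.5]
```

```bash
python3 -m crank '[[[1.5,0,0,0,1],[1.5,0,0,0,1],[1,0,0,0,1],[0,0,0,0,1]]]'  >/dev/null
python3 -c "
from h import *
print(inrack(st()[0]['position']))"
python3 -m crank '[[[-1,0,1,0,1],[0,0,1,0,1],[0,0,0,0,0.1],[0,0,0,0,0.1],[0,0,0,0,0.1],[0,0,0,0,0.1]]]'  >/dev/null
python3 -c "
from h import *
print(inrack(st()[0]['position']))"
python3 -m crank '[[[-20,0,0,0,0.1],[-20,0,0,0,0.1],[-4,0,0,0,1],[0,0,0,0,1],[0,0,0,0,1],[0,0,0,0,1],[0,0,0,0,1],[0,0,0,0,1]]]' 20 >/dev/null
python3 - <<'E'
from h import *
from bench import get_image
import cv2
s,M,p=st();print(inrack(s["position"]))
d=get_image("wrist");T=wristT(d,s);np.savez("w6.npz",T=T,**d)
cv2.imwrite("pics/w6.png",cv2.resize(d["pixels"][:,:,::-1],(800,600),interpolation=cv2.INTER_CUBIC))
E
```

```text
t 13.43 pos [ 0.5297 -0.116   0.026 ] phi 8.53 F [-2.4  0.  -1.5] w 25.7 gf 61.0 j7 -1.04
[-75.6  -0.4]
t 13.93 pos [ 0.5296 -0.1163  0.0244] phi 8.51 F [-0.3  0.8  0.3] w 37.8 gf 0.3 j7 -1.04
[-75.6  -0.7]
t 14.6 pos [ 0.4864 -0.1224  0.0242] phi 8.57 F [-0.6  0.2 -0.6] w 7.3 gf 0.0 j7 -1.05
[-119.2   -0.3]
```

View pics/w6.png

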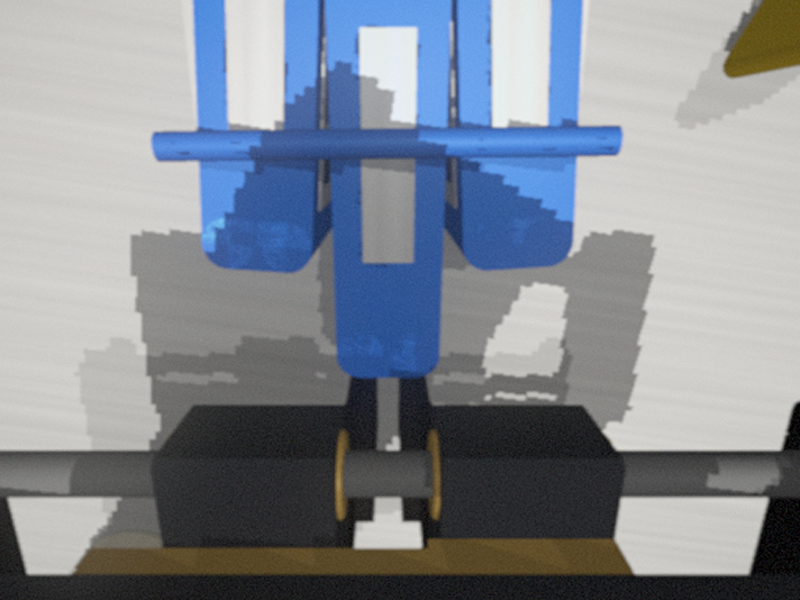

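All three are straight. The lone one's rear (388,375) still sticks out, so I'll push it home.

```bash
python3 -m crank '[[[6,0,0,0,1],[6,0,0,0,1],[5,0,0,0,1],[5,0,0,0,1],[5,0,0,0,1],[5,0,0,0,1],[4,0,0,0,1],[3,0,0,0,1],[2,0,0,0,1],[0,0,0,0,1]]]' >/dev/null
python3 -c "
from h import *
print(inrack(st()[0]['position']))"
python3 -m crank '[[[1.5,0,0,0,1],[1.5,0,0,0,1],[1,0,0,0,1],[0,0,0,0,1]]]'  >/dev/null
python3 -c "
from h import *
print(inrack(st()[0]['position']))"
```

```text
t 15.48 pos [ 0.5267 -0.1164  0.0241] phi 8.54 F [-0.1  0.7  0.5] w 0.6 gf 0.0 j7 -1.04
[-78.5  -0.4]
t 15.82 pos [ 0.5299 -0.1159  0.024 ] phi 8.52 F [-2.1  1.   0.5] w 0.3 gf 0.9 j7 -1.04
[-75.3  -0.4]
```

```bash
python3 -m crank '[[[1.5,0,0,0,1],[1,0,0,0,1],[0,0,0,0,1],[0,0,0,0,1]]]' >/dev/null
python3 -c "
from h import *
print(inrack(st()[0]['position']))"
python3 -m crank '[[[-10,0,0,0,0.15],[-5,0,0,0,0.15],[0,0,0,0,0.15],[0,0,0,0,0.15],[0,0,0,0,0.15],[6,0,0,0,0.15],[5,0,0,0,0.15],[2,0,0,0,0.15],[0,0,0,0,0.15]]]'  >/dev/null
python3 -c "
from h import *
print(inrack(st()[0]['position']))"
python3 -m crank '[[[1,0,0,0,0.15],[1,0,0,0,0.15],[0.5,0,0,0,0.15],[0,0,0,0,0.15]]]'  >/dev/null
python3 -c "
from h import *
print(inrack(st()[0]['position']))"
```

```text
t 16.15 pos [ 0.5299 -0.1159  0.0234] phi 8.49 F [-6.9  0.5  2.8] w 0.3 gf 3.6 j7 -1.04
[-75.3  -0.4]
t 16.9 pos [ 0.5296 -0.1163  0.0235] phi 8.55 F [-4.7 -1.2  1.4] w 36.5 gf 2.1 j7 -1.04
[-75.6  -0.7]
t 17.23 pos [ 0.5296 -0.1163  0.023 ] phi 8.51 F [-9.4 -2.6  4.4] w 36.8 gf 4.7 j7 -1.04
[-75.7  -0.7]
```

```bash
python3 -m crank '[[[-15,0,0,0,0.15],[-20,0,0,0,0.15],[-10,0,0,0,0.15],[0,0,-35,0,0.15],[0,0,-35,0,0.15],[0,0,-30,0,0.15],[0,0,0,0,0.15]]]' >/dev/null
python3 - <<'E'
from h import *
from bench import get_image
import cv2
s,M,p=st();print(inrack(s["position"]))
d=get_image("wrist");T=wristT(d,s);np.savez("w7.npz",T=T,**d)
cv2.imwrite("pics/w7.png",cv2.resize(d["pixels"][:,:,::-1],(800,600),interpolation=cv2.INTER_CUBIC))
E
```

```text
t 17.82 pos [ 0.4936 -0.1228  0.1303] phi 8.51 F [ 1.9 -0.2 -0.2] w 37.4 gf 0.0 j7 -1.16
[-112.2   -1.8]
```

View pics/w7.png

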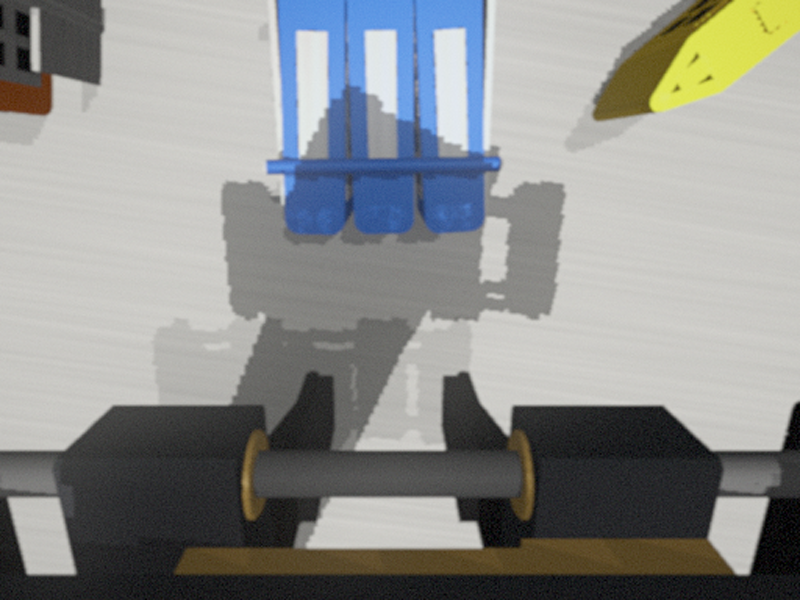

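The three rear faces are flush at rows 230–234, the cassettes are upright in the rack, and the robot is clear.

```bash
python3 -c "
from bench import job
print(job.close_job())"
```

```text
the job is handed in; nothing more can be done
None
```

I slid the lone blue cassette in between the other two; all three stand upright against the back stop with rear faces flush to about 0.5 mm, the arm touched nothing else, and I handed the job in at about 18 s.

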